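# Sweep the loose bottle caps into the catch pan

## Task

Three loose screw caps of lab bottles lie about on the steel bench. Sweep all three along the bench with the fingertips, in through the open side of the grey catch pan, until each lies on its floor, past the sloping lip; push them only, do not lift them. Leave the jar, the brass weight and everything else standing where it is, and finish clear of everything.

Things in the scene. Friction and masses are not known exactly. Their poses are not given: they have to be found in the camera images.
- pan: grey catch pan like a dustpan, fixed, 161 mm deep (x) and 214 mm wide (y), left of the caps, mouth roughly to the robot's right. Origin under its middle on the bench; x points from the mouth inwards, y across. The mouth is at x = -80 mm; a lip slopes up to x = -56 mm, then a floor 2 mm above the bench. Other sides: walls 28 mm high, inner faces at x = 74, y = +-100 mm; stub handle behind
- cap1: blue ribbed screw cap of a lab bottle lying mouth down on the bench, a disc of 36 mm diameter and 22 mm height, 15 g; origin under its middle. Starts nearest the robot, to the right of the pan.
- cap2: blue ribbed screw cap of a lab bottle lying mouth down on the bench, a disc of 36 mm diameter and 22 mm height, 15 g; origin under its middle. Starts farthest from the robot, to the right of the pan.
- cap3: blue ribbed screw cap of a lab bottle lying mouth down on the bench, a disc of 36 mm diameter and 22 mm height, 15 g; origin under its middle. Starts between the pan's mouth and the small standing things.
- jar: bystander: standing amber jar with black cap, 30 mm diameter, 50 mm tall; origin under its middle. Stands among the caps
- weight: bystander: standing brass weight with a knob on top, 30 mm diameter, 45 mm tall; origin under its middle. Stands among the caps
- pipette: bystander: black and white hand pipette lying to the right of the caps, 255 mm long, 26 mm thick; its x axis runs along it from grip to tip, origin under the front end of the grip
Mind the look-alikes: they are no part of the job. What is shaped like the cap1 but green, red or turquoise is not meant.

How it is judged:
By the outcome, as a careful person would: the job done as asked, in the order asked, and still so for the second after the job is handed in, with the robot touching nothing.
It also fails if it takes over 61 s, if anything falls off the work surface, if the arm or the gripper's body presses on something with over 40 N, if the wrist force passes 120 N, or if a joint passes its speed limit or range.

## Robot

A 6-joint arm with a two-finger parallel gripper is mounted at the origin on the work surface. World frame = base frame: x ahead of the robot, y to its left, z up, the work surface at z = 0. Lengths are in mm, angles in degrees, forces in N, time in s.
With the tool pointing down it reaches from about 350 to 850 mm from the base axis. Payload 8.1 kg.
Tool frame: the origin (TCP) lies between the finger pads; the fingertips stand 22 mm ahead of it and the grasp point (between the pads) lies 3 mm ahead of it; z points along the fingers, y is the line along which they close (so a half turn about z gives the same grasp; the last joint's range is limited). The gripper opens to 85 mm and grips with 20 to 120 N. Pads are 22 mm wide; open, the fingers measure 114 mm over their backs; the gripper's body (76 mm by 85 mm) begins 54 mm behind the grasp point. The pads swing forward as they close: fully open they stand 13 mm farther back than shut.
Start: joints at [59.507, 7.471, 85.268, -0, 87.261, -4.893], TCP at [259.229, 541.115, 253.292] pointing down, gripper open.
Joint ranges: [-169.43, 169.43], [-51.17, 129.36], [1.28, 143.12], [-76.62, 256.62], [0, 156.53], [-152.29, 152.29]. Speed limits (degrees/s): [136.94, 136.94, 159.86, 180, 180, 180].

## Interface

Orientations are given as [roll, pitch, yaw] about the fixed x, y, z axes, in that order (R = Rz(yaw) Ry(pitch) Rx(roll)).
In Python, from bench import sense, snapshot, calibration, hand_in gives the robot as it stands.
- The arm moves only by the shell command python3 -m crank 'ROWS' [FORCE]. ROWS is JSON, a list of rows, each a list of 5 numbers: the shift along the tool's x, y, z in cm, then the turn about the tool's z in rad, then the finger opening in cm, from 0 to 8.54. A call has 1 to 20 rows; each row is the pose to reach, as a shift and turn from the pose commanded when the call began, along the tool's axes at that moment; what a row does not reach only later rows make up. A row lasts 1/10 s, in which the tool goes at most 50 mm and 8.59 degrees, less where a joint would pass 70% of its speed; a pose out of reach is approached as far as the arm can. A call with a gripper value outside its range is refused whole. The fingers move at their own pace and stop on an object; FORCE is the grip in N (left out, the last holds). Time passes only in rows, so rows that repeat a pose let the fingers close. It gives the time, the measured TCP pose, the force, the opening and the grip force at its end, in the units of the state.
- sense(): the state, without advancing time (a new reading comes with each control period).
- snapshot(name): name is "scene" or "top" or "wrist"; returns (picture, depth): 480x640x3 uint8, red, green, blue; 480x640 float32, mm along the optical axis (not along the pixel's ray), 0 where there is no reading.
- calibration(name): a dict with "fovy" (degrees; the focal length in pixels is half the picture's height over the tangent of half this angle, whatever the lens; pixels are square), "cx", "cy" (the principal point, pixels), "rvec" (rotation vector, rad) and "tvec" (3), from world to camera coordinates, as OpenCV has them; the wrist camera has in their place "tool_from_camera" (4x4, takes a point from camera to tool coordinates, whose origin is the TCP and whose axes are the flange's). Camera axes: x right, y down, z forward; pixel columns grow to the right and rows downward; lengths in mm; the calibration is good to about 2 mm. A picture is of the moment at which its call begins: read the wrist's pose just before it. calibration takes no time and is no camera call.
- hand_in(): hands the job in; it is judged then, once.
The state is a dict: "time": time; "joint_pos": joint angles; "qd": joint speeds; "joint_efforts": joint torques, N m; "tool_pos": TCP position; "tcp_rot": TCP orientation; "ft_force": force on the tool from outside, world axes, zero at the start; "wrist_torque": the same for the moment, N m; "finger_gap": finger opening in mm; "grip_force": force on a finger pad.
Only numpy, scipy, OpenCV 4.12 (cv2) and the standard library are available. Lean on these libraries where they do the work, as an engineer would, in place of code of your own. Each camera call takes 0.05 s, during which the arm holds its last target. There are 200 camera calls.

## Working session

There is one attempt and no reset: what is moved stays moved. The work goes in short steps, Python scripts to look and compute and a shell command to move; the robot and the scene stay as the last step left them, time stands still between calls to the robot, and variables do not carry over. Pictures are saved under pics/ and viewed, at most 10 in all, crops included, and the job is handed in when it is done.

```bash
mkdir -p pics; ls; cat > h.py <<'E'
import numpy as np, cv2
from bench import sense, snapshot, calibration, hand_in
def ray(name,u,v,z):
    c=calibration(name); f=240/np.tan(np.radians(c["fovy"]/2))
    d=np.array([(u-c["cx"])/f,(v-c["cy"])/f,1.0])
    R=cv2.Rodrigues(np.array(c["rvec"],float))[0]; t=np.array(c["tvec"],float).ravel()
    o=-R.T@t; d=R.T@d
    return o+d*(z-o[2])/d[2]
E
python3 - <<'E'
from h import *
for n in ("top","scene"):
    p,d=snapshot(n); np.savez(f"{n}.npz",p=p,d=d); cv2.imwrite(f"pics/{n}0.png",p[:,:,::-1]); print(calibration(n))
s=sense(); print(s["time"],s["tool_pos"],s["tcp_rot"],s["finger_gap"])
E
```

```text
pics
{'fovy': 42.13037959035029, 'cx': 314.47824572023615, 'cy': 237.71181041659236, 'rvec': array([ 2.19504425, -2.19171985,  0.04528128]), 'tvec': array([ -49.51203919,  510.14544383, 1061.33435945])}
{'fovy': 49.290544200366796, 'cx': 318.8235226467302, 'cy': 234.78948272135563, 'rvec': array([ 2.44629216,  0.68737406, -0.22047976]), 'tvec': array([-414.12768321, -219.42093606, 1082.76640781])}
0.1 [258.99804787 540.69985519 252.32929385] [-1.79903207e+02 -7.63364885e-03  1.54400975e+02] 85.1718368060425
```

View pics/top0.png

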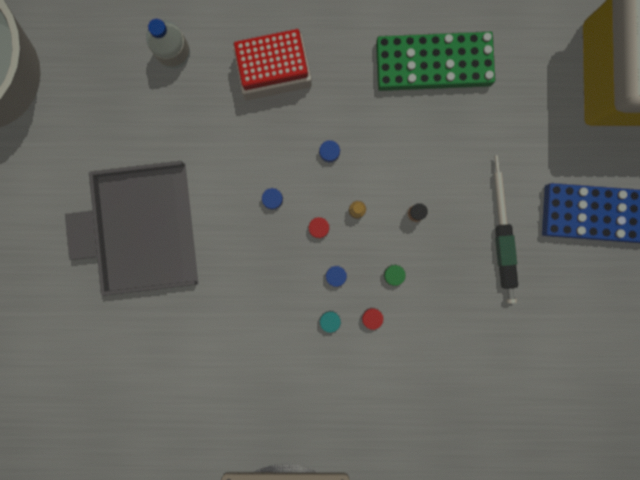

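View pics/scene0.png

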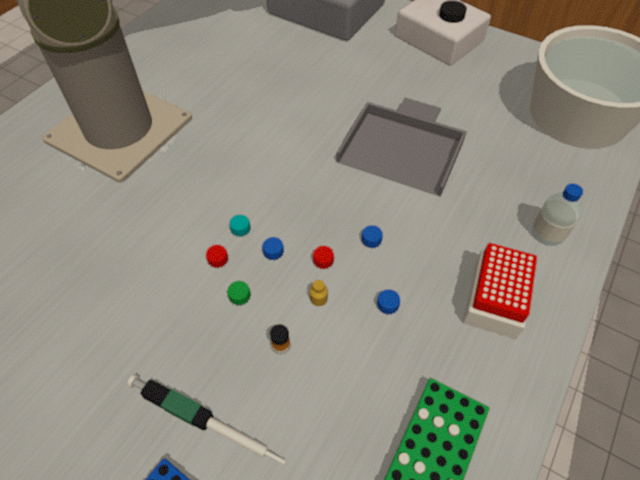

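Top view: there are three blue discs, at (330,151), (272,199) and (336,276). The other discs are decoys: red at (319,228) and (373,319), green at (395,275), turquoise at (330,322). The blue ones fit cap2 (farthest), cap3 (by the mouth) and cap1 (nearest). The weight is at (357,209) and the jar at (418,212). The pan spans (95..195, 165..293) with its mouth to the right.

```bash
python3 - <<'E'
from h import *
p=np.load("top.npz")["p"]; hsv=cv2.cvtColor(p,cv2.COLOR_RGB2HSV)
for nm,lo,hi in (("blue",(105,120,60),(130,255,255)),("red",(0,150,60),(6,255,255)),("turq",(80,120,60),(98,255,255)),("green",(50,120,50),(75,255,255)),("brass",(10,120,60),(30,255,255))):
    m=cv2.inRange(hsv,lo,hi)
    for c in cv2.findContours(m,cv2.RETR_EXTERNAL,cv2.CHAIN_APPROX_NONE)[0]:
        a=cv2.contourArea(c)
        if 60<a<900:
            (u,v),r=cv2.minEnclosingCircle(c); print(nm,round(u),round(v),round(r,1),a,ray("top",u,v,22).round(0)[:2])
print("jar",ray("top",419,212,50).round()[:2])
for u,v in ((184,165),(195,287),(94,174),(106,292)): print("pan",u,v,ray("top",u,v,28).round()[:2])
d=np.load("top.npz")["d"]; print(d[228,145],d[330,400],d[151,330])
crop=p[130:345,80:440]; cv2.imwrite("pics/crop.png",cv2.resize(crop,None,fx=2.2,fy=2.2,interpolation=cv2.INTER_CUBIC)[:,:,::-1])
# scene check
for u,v in ((371,234),(388,299),(273,246)): print("scene",ray("scene",u,v,22).round()[:2])
E
```

```text
blue 336 276 9.7 264.0 [445. -85.]
blue 272 198 9.8 269.5 [577.  24.]
blue 329 150 9.8 272.5 [660. -74.]
blue 156 27 8.7 199.5 [876. 227.]
red 372 319 9.8 274.5 [ 373. -147.]
red 318 227 9.6 262.0 [527. -56.]
turq 330 322 9.8 276.5 [367. -75.]
green 394 275 9.5 249.0 [ 446. -185.]
brass 357 209 7.5 157.5 [ 559. -122.]
jar [ 551. -223.]
pan 184 165 [634. 174.]
pan 195 287 [426. 153.]
pan 94 174 [618. 328.]
pan 106 292 [417. 304.]
1088.6436 1075.8077 1072.5446
scene [578.  21.]
scene [660. -76.]
scene [448. -87.]
```

View pics/crop.png

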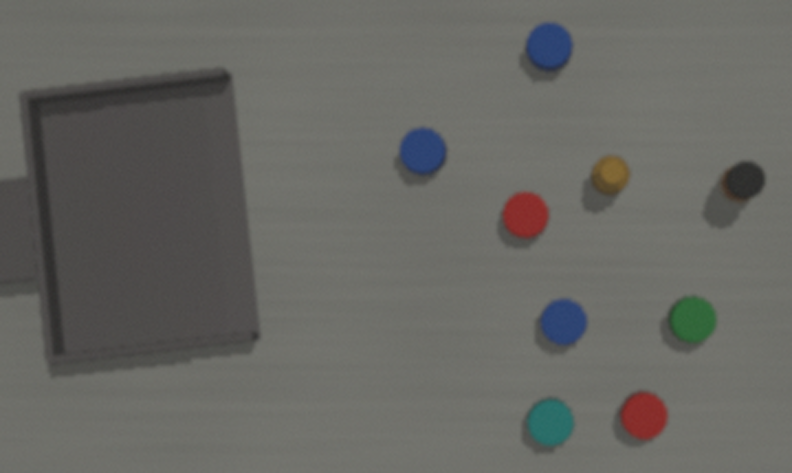

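Confirmed in the crop: the three blue caps are at (549,46), (423,151) and (563,322), world (660,-74), (577,24) and (445,-85), and both cameras agree within 3 mm. The others are red, green or turquoise, so they aren't meant. Pan centre is about (524,240) and its x axis points about 95°. Next I work out the push lines.

```bash
cat >> h.py <<'E'
def shift(x,y,z,heading):
    "cm in tool axes and rad about tool z from the present pose (tool pointing down)"
    s=sense(); p=np.array(s["tool_pos"]); w=np.radians(s["tcp_rot"][2]); d=np.array([x,y,z])-p
    t=np.arctan2(np.sin(w-np.radians(heading)),np.cos(w-np.radians(heading)))
    return np.round([(d[0]*np.cos(w)+d[1]*np.sin(w))/10,(d[0]*np.sin(w)-d[1]*np.cos(w))/10,-d[2]/10,t],2)
C=np.array([524,240]); a=np.radians(95.3); PX=np.array([np.cos(a),np.sin(a)]); PY=np.array([-PX[1],PX[0]])
def plan(cap,px,py,back=38):
    g=C+px*PX+py*PY; d=g-np.array(cap); L=np.hypot(*d); u=d/L
    return (np.array(cap)-back*u).round(), round(np.degrees(np.arctan2(u[1],u[0])),1), round(L), g.round()
E
python3 - <<'E'
from h import *
for c,x,y in (((577,24),42,0),((660,-74),0,-38),((445,-85),0,45)):
    st,h,L,g=plan(c,x,y); print(c,st,h,L,g,shift(*st,110,h))
E
```

```text
(577, 24) [585. -13.] 102.4 264 [520. 282.] [-53.32 -35.85  14.23   0.91]
(660, -74) [ 671. -110.] 107.2 332 [562. 244.] [-65.27 -40.88  14.23   0.82]
(445, -85) [ 441. -123.] 83.9 323 [479. 236.] [-45.09 -51.99  14.23   1.23]
```

```bash
python3 -m crank '[[-53.3,-35.9,6,0.91,2.4],[-53.3,-35.9,6,0.91,2.4],[-53.3,-35.9,6,0.91,2.4],[-53.3,-35.9,6,0.91,2.4],[-53.3,-35.9,6,0.91,2.4],[-53.3,-35.9,6,0.91,2.4],[-53.3,-35.9,6,0.91,2.4],[-53.3,-35.9,6,0.91,2.4],[-53.3,-35.9,6,0.91,2.4],[-53.3,-35.9,6,0.91,2.4],[-53.3,-35.9,6,0.91,2.4],[-53.3,-35.9,6,0.91,2.4],[-53.3,-35.9,6,0.91,2.4],[-53.3,-35.9,6,0.91,2.4],[-53.3,-35.9,14.2,0.91,2.4],[-53.3,-35.9,14.2,0.91,2.4],[-53.3,-35.9,14.2,0.91,2.4],[-53.3,-35.9,14.2,0.91,2.4]]'
python3 - <<'E'
from h import *
s=sense(); p,d=snapshot("wrist"); cv2.imwrite("pics/w1.png",p[:,:,::-1]); np.savez("w.npz",p=p,d=d)
c=calibration("wrist"); print(c); print(s["tool_pos"],s["tcp_rot"],s["finger_gap"],s["ft_force"],s["joint_pos"])
E
```

```text
time: 1.9
tool_pos: [584.1, -12.4, 111.2]
tcp_rot: [-179.9, -0.0, 102.3]
ft_force: [0.3, 1.2, 0.6]
finger_gap: 24.0
grip_force: 0.0
{'fovy': 69.3604670030284, 'cx': 317.5407599111032, 'cy': 239.50351550636682, 'tool_from_camera': array([[ 7.65029336e-04, -9.58636504e-01, -2.84632164e-01,
         7.17643313e+01],
       [ 9.99999625e-01,  8.49046531e-04, -1.71793478e-04,
        -1.11162883e+00],
       [ 4.06353451e-04, -2.84631926e-01,  9.58636793e-01,
        -1.20660573e+02],
       [ 0.00000000e+00,  0.00000000e+00,  0.00000000e+00,
         1.00000000e+00]])}
[584.11237753 -12.38762604 111.20037098] [-1.79898108e+02 -4.19704241e-02  1.02288917e+02] 23.967510893351132 [0.297261   1.15693353 0.64057715] [-6.24682963e+00  1.15114920e+01  9.60578480e+01  7.75971761e-03
  7.25406084e+01 -1.85381189e+01]
```

View pics/w1.png

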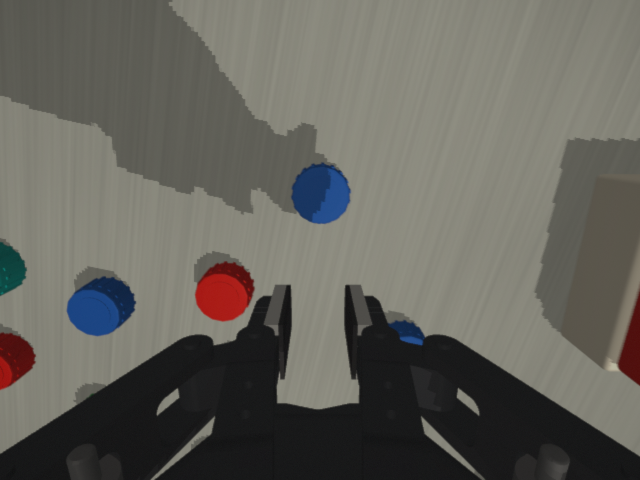

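The wrist view shows the blue cap at (321,194), straight ahead of the fingers (tips at (283,288) and (353,288)). I use depth to get the tip height and refine the cap's position.

```bash
cat >> h.py <<'E'
def wpt(u,v,depth):
    c=calibration("wrist"); f=240/np.tan(np.radians(c["fovy"]/2))
    return (np.array(c["tool_from_camera"])@[(u-c["cx"])/f*depth,(v-c["cy"])/f*depth,depth,1])[:3].round(1)
E
python3 - <<'E'
from h import *
d=np.load("w.npz")["d"]
print("cap",wpt(321,192,d[194,321]))
for u,v in ((285,287),(352,287),(288,289),(349,289),(270,300),(375,300)):
    print((u,v),d[v,u],wpt(u,v,d[v,u]) if d[v,u] else None)
E
```

```text
cap [39.7  0.9 87.9]
(285, 287) 147.97858 [ 10.2 -15.   15.4]
(352, 287) 147.51491 [10.4 13.5 15. ]
(288, 289) 145.54294 [ 10.4 -13.5  12.9]
(349, 289) 146.19374 [10.2 12.1 13.6]
(270, 300) 144.87979 [  6.3 -21.   11. ]
(375, 300) 144.63824 [ 6.4 22.8 10.8]
```

```bash
python3 -m crank '[[0,0,4,0,2.4],[0,0,6,0,2.4],[0,0,7,0,2.4],[0,0,7.6,0,2.4],[0,0,8,0,2.4],[0,0,8.2,0,2.4],[0,0,8.4,0,2.4],[0,0,8.4,0,2.4]]'; python3 -c "
from h import *
print(shift(520,282-24,27,102.4))"
```

```text
time: 2.75
tool_pos: [585.2, -13.0, 27.8]
tcp_rot: [180.0, 0.0, 102.3]
ft_force: [-0.3, -0.2, 0.4]
finger_gap: 24.1
grip_force: 0.0
[27.87 -0.62  0.08 -0.  ]
```

```bash
python3 -m crank '[[0.8,0,0,0,2.4],[1.4,0,0,0,2.4],[2,0,0,0,2.4],[2.8,0,0,0,2.4],[3.6,0,0,0,2.4],[4.4,0,0,0,2.4],[5.2,0,0,0,2.4],[6,0,0,0,2.4],[6.8,0,0,0,2.4],[7.6,0,0,0,2.4],[8.4,0,0,0,2.4],[9.2,0,0,0,2.4],[10,0,0,0,2.4],[10.8,0,0,0,2.4],[11.6,0,0,0,2.4],[12.4,0,0,0,2.4],[13.2,0,0,0,2.4],[13.8,0,0,0,2.4],[14,0,0,0,2.4],[14,0,0,0,2.4]]'; python3 - <<'E'
from h import *
p,d=snapshot("wrist"); cv2.imwrite("pics/w2.png",cv2.resize(p,None,fx=.6,fy=.6)[:,:,::-1])
E
```

```text
time: 4.75
tool_pos: [555.0, 124.1, 27.3]
tcp_rot: [-180.0, 0.0, 102.3]
ft_force: [1.2, 0.5, -0.5]
finger_gap: 24.2
grip_force: 0.0
```

View pics/w2.png

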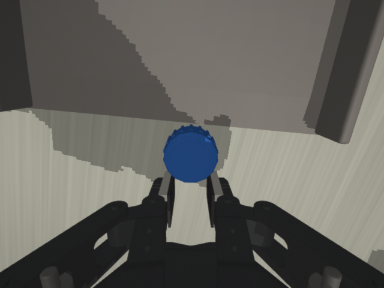

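The cap at (190,155) sits against both tips and the pan mouth is just ahead. I continue pushing, then back off and lift.

```bash
python3 -m crank '[[0.6,0,0,0,2.4],[1.4,0,0,0,2.4],[2.2,0,0,0,2.4],[3,0,0,0,2.4],[3.8,0,0,0,2.4],[4.6,0,0,0,2.4],[5.4,0,0,0,2.4],[6.2,0,0,0,2.4],[7,0,0,0,2.4],[7.8,0,0,0,2.4],[8.6,0,0,0,2.4],[9.4,0,0,0,2.4],[10.2,0,0,0,2.4],[11,0,0,0,2.4],[11.8,0,0,0,2.4],[12.6,0,0,0,2.4],[13.2,0,0,0,2.4],[13.6,0,0,0,2.4],[13.8,0,0,0,2.4],[13.8,0,0,0,2.4]]' && python3 -m crank '[[-1,0,0,0,2.4],[-2,0,0,0,2.4],[-2.5,0,0,0,2.4],[-2.5,0,-3,0,2.4],[-2.5,0,-7,0,2.4],[-2.5,0,-10,0,2.4],[-2.5,0,-10,0,2.4],[-2.5,0,-10,0,2.4]]'; python3 - <<'E'
from h import *
p,d=snapshot("wrist"); s=sense(); np.savez("w.npz",p=p,d=d); cv2.imwrite("pics/w3.png",p[:,:,::-1])
st,h,L,g=plan((660,-74),0,-38); print(st,h,L,shift(*st,110,h),s["tool_pos"],s["tcp_rot"])
E
```

```text
time: 6.8
tool_pos: [525.7, 258.9, 27.3]
tcp_rot: [-180.0, 0.0, 102.3]
ft_force: [0.9, -0.9, 0.9]
finger_gap: 24.4
grip_force: 0.0
time: 7.6
tool_pos: [531.9, 233.9, 128.3]
tcp_rot: [179.9, -0.0, 102.2]
ft_force: [-0.5, -0.2, -0.0]
finger_gap: 24.1
grip_force: 0.0
[ 671. -110.] 107.2 332 [-36.55   6.42   1.68  -0.09] [530.90081511 233.64585496 126.76744859] [-1.79972502e+02  4.92219502e-03  1.02224044e+02]
```

View pics/w3.png

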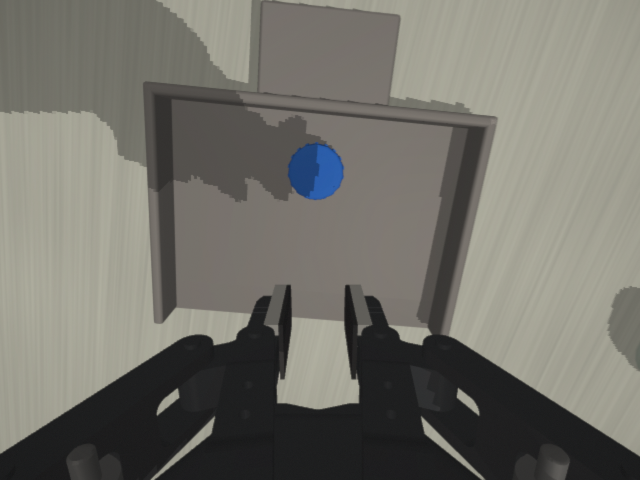

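cap3 lies deep in the pan at (316,171). Next, the fingers go behind cap2.

```bash
python3 -m crank '[[-36.6,6.4,1.7,-0.09,2.4],[-36.6,6.4,1.7,-0.09,2.4],[-36.6,6.4,1.7,-0.09,2.4],[-36.6,6.4,1.7,-0.09,2.4],[-36.6,6.4,1.7,-0.09,2.4],[-36.6,6.4,1.7,-0.09,2.4],[-36.6,6.4,1.7,-0.09,2.4],[-36.6,6.4,1.7,-0.09,2.4],[-36.6,6.4,1.7,-0.09,2.4],[-36.6,6.4,1.7,-0.09,2.4],[-36.6,6.4,1.7,-0.09,2.4]]'
cat >> h.py <<'E'
def ahead():
    p,d=snapshot("wrist"); m=cv2.inRange(cv2.cvtColor(p,cv2.COLOR_RGB2HSV),(105,120,40),(130,255,255))
    for c in cv2.findContours(m,cv2.RETR_EXTERNAL,cv2.CHAIN_APPROX_NONE)[0]:
        if cv2.contourArea(c)>600:
            (u,v),r=cv2.minEnclosingCircle(c); print("blue",round(u),round(v),round(r),wpt(u,v,d[int(v),int(u)]))
E
python3 -c "
from h import *
ahead()"
```

```text
time: 8.75
tool_pos: [670.3, -108.5, 108.9]
tcp_rot: [-179.9, -0.1, 107.5]
ft_force: [-0.4, 0.5, 0.6]
finger_gap: 24.0
grip_force: 0.0
blue 320 197 30 [37.1  0.2 86.9]
```

```bash
python3 -m crank '[[0,0,4,0,2.4],[0,0,6,0,2.4],[0,0,7,0,2.4],[0,0,7.6,0,2.4],[0,0,7.9,0,2.4],[0,0,8.2,0,2.4],[0,0,8.2,0,2.4]]' && python3 -m crank '[[0.8,0,0,0,2.4],[1.4,0,0,0,2.4],[2,0,0,0,2.4],[2.8,0,0,0,2.4],[3.6,0,0,0,2.4],[4.4,0,0,0,2.4],[5.2,0,0,0,2.4],[6,0,0,0,2.4],[6.8,0,0,0,2.4],[7.6,0,0,0,2.4],[8.4,0,0,0,2.4],[9.2,0,0,0,2.4],[10,0,0,0,2.4],[10.8,0,0,0,2.4],[11.6,0,0,0,2.4],[12.4,0,0,0,2.4],[13.2,0,0,0,2.4],[14,0,0,0,2.4],[14.8,0,0,0,2.4],[15.6,0,0,0,2.4]]' && python3 -m crank '[[0.8,0,0,0,2.4],[1.6,0,0,0,2.4],[2.4,0,0,0,2.4],[3.2,0,0,0,2.4],[4,0,0,0,2.4],[4.6,0,0,0,2.4],[5,0,0,0,2.4],[5,0,0,0,2.4]]'; python3 - <<'E'
from h import *
print(sense()["tool_pos"]); ahead(); p,d=snapshot("wrist"); cv2.imwrite("pics/w4.png",cv2.resize(p,None,fx=.6,fy=.6)[:,:,::-1])
E
```

```text
time: 9.5
tool_pos: [671.9, -109.8, 29.1]
tcp_rot: [179.9, 0.0, 107.4]
ft_force: [-0.9, -0.4, -0.2]
finger_gap: 24.0
grip_force: 0.0
time: 11.5
tool_pos: [624.4, 39.7, 28.3]
tcp_rot: [180.0, 0.0, 107.4]
ft_force: [-0.5, -0.3, -0.0]
finger_gap: 24.0
grip_force: 0.1
time: 12.3
tool_pos: [609.5, 87.3, 28.3]
tcp_rot: [-180.0, -0.0, 107.5]
ft_force: [-0.1, -0.3, -1.2]
finger_gap: 24.3
grip_force: 0.0
[609.48245282  87.31719806  28.25869102]
blue 318 255 48 [28.4 -1.1  4.9]
```

View pics/w4.png

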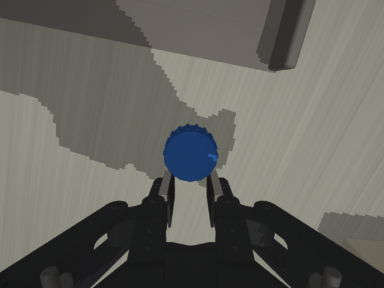

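cap2 is held straight at (190,153). The near wall end at (272,68) is about 54 mm to the right of the push line and the fingers reach only about 25 mm, so the line is clear. I carry on.

```bash
python3 -m crank '[[0.6,0,0,0,2.4],[1.4,0,0,0,2.4],[2.2,0,0,0,2.4],[3,0,0,0,2.4],[3.8,0,0,0,2.4],[4.6,0,0,0,2.4],[5.4,0,0,0,2.4],[6.2,0,0,0,2.4],[7,0,0,0,2.4],[7.8,0,0,0,2.4],[8.6,0,0,0,2.4],[9.4,0,0,0,2.4],[10.2,0,0,0,2.4],[11,0,0,0,2.4],[11.8,0,0,0,2.4],[12.6,0,0,0,2.4],[13.2,0,0,0,2.4],[13.6,0,0,0,2.4],[13.8,0,0,0,2.4],[13.8,0,0,0,2.4]]' && python3 -m crank '[[-1,0,0,0,2.4],[-2,0,0,0,2.4],[-2.5,0,0,0,2.4],[-2.5,0,-3,0,2.4],[-2.5,0,-7,0,2.4],[-2.5,0,-10,0,2.4],[-2.5,0,-10,0,2.4],[-2.5,0,-10,0,2.4]]'; python3 - <<'E'
from h import *
ahead()
st,h,L,g=plan((446,-86),0,42); print(st,h,L,shift(*st,110,h))
E
```

```text
time: 14.4
tool_pos: [568.3, 218.6, 28.3]
tcp_rot: [180.0, 0.0, 107.4]
ft_force: [-0.4, -0.8, -0.7]
finger_gap: 23.7
grip_force: 0.0
time: 15.2
tool_pos: [576.8, 194.1, 129.4]
tcp_rot: [179.9, 0.0, 107.4]
ft_force: [-0.3, 0.4, -0.1]
finger_gap: 23.7
grip_force: 0.0
blue 315 170 28 [ 51.1  -2.8 105.3]
blue 274 86 33 [100.9 -27.7 105.6]
[ 442. -124.] 83.6 324 [-26.35 -22.26   1.78   0.42]
```

```bash
python3 -m crank '[[-26.4,-22.3,1.8,0.42,2.4],[-26.4,-22.3,1.8,0.42,2.4],[-26.4,-22.3,1.8,0.42,2.4],[-26.4,-22.3,1.8,0.42,2.4],[-26.4,-22.3,1.8,0.42,2.4],[-26.4,-22.3,1.8,0.42,2.4],[-26.4,-22.3,1.8,0.42,2.4],[-26.4,-22.3,1.8,0.42,2.4],[-26.4,-22.3,1.8,0.42,2.4],[-26.4,-22.3,1.8,0.42,2.4],[-26.4,-22.3,1.8,0.42,2.4]]'
python3 - <<'E'
from h import *
ahead(); p,d=snapshot("wrist"); cv2.imwrite("pics/w5.png",p[:,:,::-1])
E
```

```text
time: 16.35
tool_pos: [442.2, -122.8, 109.8]
tcp_rot: [-179.9, -0.0, 83.5]
ft_force: [0.3, -0.1, 0.3]
finger_gap: 24.3
grip_force: 0.0
blue 314 194 30 [38.1 -3.  87.4]
```

View pics/w5.png

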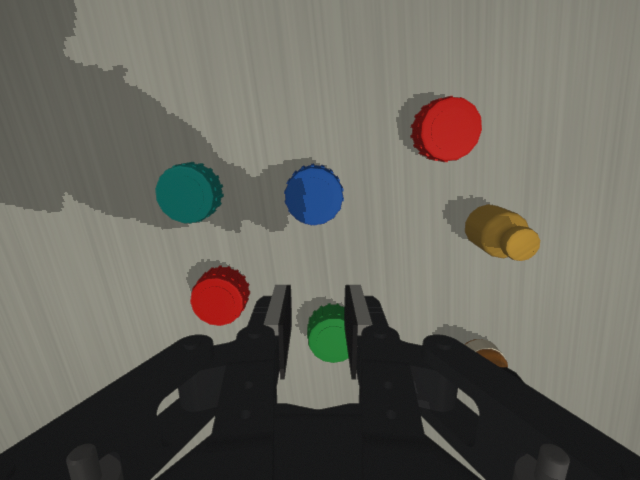

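Blue cap1 is at (314,194), 3 mm left of the push line. The green cap at (332,335) is about 40 mm behind the fingers, and the other discs are clear. I descend with a 3 mm correction.

```bash
python3 -m crank '[[0,-0.3,4,0,2.4],[0,-0.3,6,0,2.4],[0,-0.3,7,0,2.4],[0,-0.3,7.6,0,2.4],[0,-0.3,7.9,0,2.4],[0,-0.3,8.2,0,2.4],[0,-0.3,8.2,0,2.4]]' && python3 -m crank '[[0.8,0,0,0,2.4],[1.4,0,0,0,2.4],[2,0,0,0,2.4],[2.8,0,0,0,2.4],[3.6,0,0,0,2.4],[4.4,0,0,0,2.4],[5.2,0,0,0,2.4],[6,0,0,0,2.4],[6.8,0,0,0,2.4],[7.6,0,0,0,2.4],[8.4,0,0,0,2.4],[9.2,0,0,0,2.4],[10,0,0,0,2.4],[10.8,0,0,0,2.4],[11.6,0,0,0,2.4],[12.4,0,0,0,2.4],[13.2,0,0,0,2.4],[14,0,0,0,2.4],[14.8,0,0,0,2.4],[15.6,0,0,0,2.4]]' && python3 -m crank '[[0.8,0,0,0,2.4],[1.6,0,0,0,2.4],[2.4,0,0,0,2.4],[3.2,0,0,0,2.4],[4,0,0,0,2.4],[4.6,0,0,0,2.4],[5,0,0,0,2.4],[5,0,0,0,2.4]]'; python3 - <<'E'
from h import *
ahead(); p,d=snapshot("wrist"); cv2.imwrite("pics/w6.png",cv2.resize(p,None,fx=.6,fy=.6)[:,:,::-1])
E
```

```text
time: 17.15
tool_pos: [439.7, -123.9, 28.8]
tcp_rot: [179.9, 0.0, 83.4]
ft_force: [0.5, 0.3, -0.2]
finger_gap: 24.1
grip_force: 0.0
time: 19.15
tool_pos: [457.3, 31.9, 28.3]
tcp_rot: [180.0, 0.0, 83.4]
ft_force: [0.0, 0.2, 0.0]
finger_gap: 24.2
grip_force: 0.1
time: 19.95
tool_pos: [463.0, 81.4, 28.3]
tcp_rot: [-180.0, -0.0, 83.4]
ft_force: [0.1, 0.2, 0.4]
finger_gap: 23.8
grip_force: 0.0
blue 318 255 48 [27.7 -0.8  5.6]
```

View pics/w6.png

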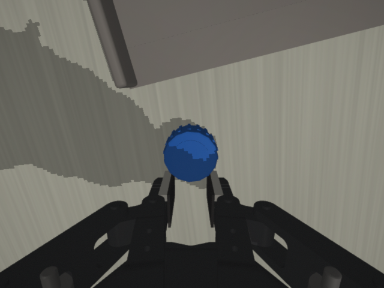

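The left wall end at (137,85) is about 38 mm left of the push line, against about 25 mm for the fingers. I drift 8 mm right while pushing to widen the gap.

```bash
python3 -m crank '[[0.6,0.1,0,0,2.4],[1.4,0.3,0,0,2.4],[2.2,0.5,0,0,2.4],[3,0.7,0,0,2.4],[3.8,0.8,0,0,2.4],[4.6,0.8,0,0,2.4],[5.4,0.8,0,0,2.4],[6.2,0.8,0,0,2.4],[7,0.8,0,0,2.4],[7.8,0.8,0,0,2.4],[8.6,0.8,0,0,2.4],[9.4,0.8,0,0,2.4],[10.2,0.8,0,0,2.4],[11,0.8,0,0,2.4],[11.8,0.8,0,0,2.4],[12.4,0.8,0,0,2.4],[12.8,0.8,0,0,2.4],[13.2,0.8,0,0,2.4],[13.4,0.8,0,0,2.4],[13.4,0.8,0,0,2.4]]' && python3 -m crank '[[-1,0,0,0,2.4],[-2,0,0,0,2.4],[-2.5,0,0,0,2.4],[-2.5,0,-3,0,2.4],[-2.5,0,-7,0,2.4],[-2.5,0,-11,0,2.4],[-6,0,-14,0,2.4],[-10,0,-16,0,2.4],[-14,0,-16,0,2.4],[-14,0,-16,0,2.4],[-14,0,-16,0,2.4]]'; python3 - <<'E'
from h import *
p,d=snapshot("top"); cv2.imwrite("pics/top9.png",p[:,:,::-1])
m=cv2.inRange(cv2.cvtColor(p,cv2.COLOR_RGB2HSV),(105,120,50),(130,255,255))
for c in cv2.findContours(m,cv2.RETR_EXTERNAL,cv2.CHAIN_APPROX_NONE)[0]:
    if 60<cv2.contourArea(c)<900:
        (u,v),r=cv2.minEnclosingCircle(c); w=ray("top",u,v,24)[:2]; print(round(u),round(v),round(r,1),w.round(),"pan",((w-C)@PX).round(),((w-C)@PY).round())
E
```

```text
time: 22.05
tool_pos: [486.4, 213.2, 28.3]
tcp_rot: [-180.0, 0.0, 83.4]
ft_force: [0.2, -0.3, 0.2]
finger_gap: 23.7
grip_force: 0.0
time: 23.15
tool_pos: [470.1, 72.8, 188.4]
tcp_rot: [180.0, -0.0, 83.2]
ft_force: [1.1, 0.6, -0.2]
finger_gap: 23.7
grip_force: 0.0
157 28 9.2 [874. 225.] pan -47.0 -347.0
```

View pics/top9.png

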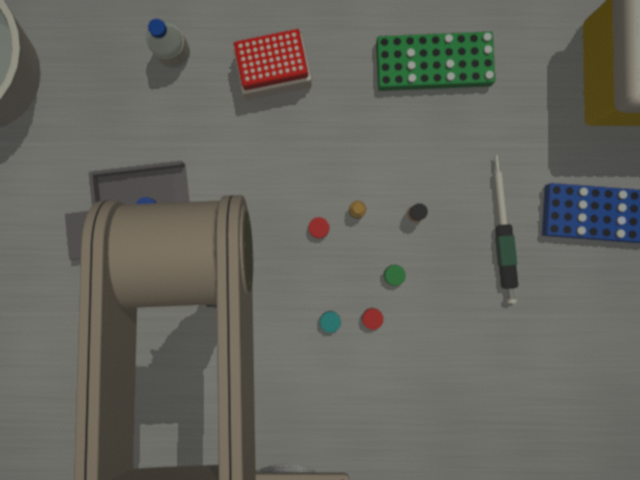

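The arm hides most of the pan, and one blue rim shows at (147,203). Everything else is unmoved: reds, green, turquoise, weight, jar and pipette are at their old pixels. I back off further and measure the caps from the top and scene cameras.

```bash
python3 -m crank '[[-4,0,-2,0,2.4],[-8,0,-2,0,2.4],[-12,0,-2,0,2.4],[-16,0,-2,0,2.4],[-20,0,-2,0,2.4],[-24,0,-2,0,2.4],[-28,0,-2,0,2.4],[-28,0,-2,0,2.4],[-28,0,-2,0,2.4]]'; python3 - <<'E'
from h import *
for n in ("top","scene"):
  p,d=snapshot(n)
  m=cv2.inRange(cv2.cvtColor(p,cv2.COLOR_RGB2HSV),(105,120,50),(130,255,255))
  for c in cv2.findContours(m,cv2.RETR_EXTERNAL,cv2.CHAIN_APPROX_NONE)[0]:
    if 60<cv2.contourArea(c)<900:
        (u,v),r=cv2.minEnclosingCircle(c); w=ray(n,u,v,24 if n=="top" else 20)[:2]; print(n,round(u),round(v),round(r,1),w.round(),"pan",((w-C)@PX).round(),((w-C)@PY).round())
print(sense()["qd"])
E
```

```text
time: 24.1
tool_pos: [437.8, -203.8, 207.6]
tcp_rot: [-179.9, -0.1, 83.3]
ft_force: [-0.0, 0.2, -0.2]
finger_gap: 23.9
grip_force: 0.0
top 148 249 10.8 [490. 236.] pan -1.0 34.0
top 122 231 11.1 [521. 280.] pan 40.0 -0.0
top 146 207 10.6 [561. 240.] pan -3.0 -37.0
top 157 28 9.2 [874. 225.] pan -47.0 -347.0
scene 167 479 21.0 [ 535. -460.] pan -698.0 54.0
scene 572 192 9.7 [847. 297.] pan 27.0 -327.0
scene 417 154 10.0 [563. 235.] pan -9.0 -39.0
scene 383 142 9.7 [492. 231.] pan -7.0 32.0
scene 407 134 10.0 [523. 276.] pan 36.0 -2.0
[ 0.66593155 -0.44609299  0.14663197 -0.03956755 -0.06248545 -0.17351577]
```

All three caps lie on the pan floor, at about x = -1, 40 and -3 mm. Clearing the lip takes x > -38 mm, both cameras agree, and the arm is clear.

```bash
python3 -c "
from bench import hand_in
print(hand_in())"
```

```text
the job is handed in; nothing more can be done
None
```

All three blue caps were swept onto the pan's floor, the bystanders and look-alikes showed at their old places in the last top view, and the job was handed in at about 24 s with the arm clear.

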